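# Seat the bayonet window cell and hold it home

## Task

The protective-window cell of the marking laser (the black knurled collar) sits high on its blue setting fixture with the cam under its flange. Swing the red-knobbed cam lever all the way clear to free the cell and leave it clear; then, keeping the collar on its spigot, turn it until its hidden keyways drop over the pins and push it fully home against the spring. Finish while still holding it pushed home with the gripper, without letting go, and leave the other things on the table where they are.

Things in the scene. Friction and masses are not known exactly. Their poses are not given: they have to be found in the camera images.
- fixture: Setting fixture fixed to the table: blue base plate 100 x 130 x 10 mm (x -50 to 50, y -53 to 77 mm in its frame), with a steel pedestal 52 mm across and an aluminium spigot 28 mm across, up to 82 mm above the table, on which the collar sits. Origin on the table under the spigot's upright axis, z up.
- collar: Loose collar, 63 to 117 g, upright on the spigot with 1 mm play all round. Origin on its axis at its underside, z up. 56 mm high: flange 58 mm across in the lowest 5 mm, bare metal 44 mm across up to 23 mm, black knurled grip 44 mm across from 23 to 56 mm. Its underside is at 51 mm above the table on the pins, 40 mm fully home, 48 mm when keyed and let go (the spring lifts it).
- collar_grip (a point): Point on the collar's axis 42 mm above its underside, 14 mm below its top: the height to grip, from above, across the 44 mm diameter in any direction; fingertips reaching 19 mm lower clear the lever and the flange. The top has a window, its black rim is 7 mm wide.
- pin_tops (a point): Point on the spigot's axis, 51 mm above the table. Three pins 6 mm across, 120 degrees apart, hidden under the collar, have their tops here; their angle differs every time and cannot be seen. The collar has three hidden keyways, 14 mm deep, each passing its pin within about 6 degrees either way; turning clockwise from above, they meet after 23 to 86 degrees from the start.
- stop (a point): Point on the spigot's axis, 40 mm above the table: the stop shoulder on which the collar's underside is fully home. Round it a spring ring, its top at 48 mm when free, pushes up with about 2 N at 48 mm and 7 N at 40 mm.
- cam_lever (a joint): Angle of the cam lever, rad; grows as it swings clockwise seen from above. At 0 the arm points along the fixture's -x axis and the cam lies under the flange: the collar cannot sink over 2 mm. Starts at 0 to 0.25; clear from about 1.1; end stop 1.5 (arm nearly along the fixture's +y). Friction about 1 N at the knob; it stays where left.
- lever_pivot (a point): Upright pivot axis of the cam lever, at x = 0, y = +49 mm of the fixture; the point is 55 mm above the table, hub 16 mm across up to 57 mm. Turning axis of the lever.
- lever_knob (a point): Centre of the red knob on the lever's end: upright, 16 mm across, from 55 to 83 mm above the table (this point at 71 mm), 70 mm from the lever's pivot. Pinch it or push it from above. The arm under it is 11 mm wide, 49 to 55 mm above the table.
- tape_roll: Bystander: roll of brown tape lying flat, 80 mm across, 20 mm high; origin at the centre of its underside. Leave it alone.
- adapter_b0: Bystander: black adapter box, 44 x 91 x 26 mm with its stub; origin at the centre of its underside. Leave it alone.
- adapter_b1: Bystander: second black adapter box, 44 x 91 x 26 mm; origin at the centre of its underside. Leave it alone.
- coupling_b0: Bystander: chrome coupling standing upright, 33 mm across, 46 mm high; origin at the centre of its underside. Leave it alone.
- lens_cleaner: Bystander: white and blue bottle with a red cap, 51 mm across, 132 mm high; origin at the centre of its underside. Leave it alone.
- torch: Bystander: black pocket torch standing upright, 32 mm across, 100 mm high; origin at the centre of its underside. Leave it alone.
Not all that is in view belongs to the job. What is shaped like the collar but yellow is not meant.

How it is judged (in metres and radians):
On the way, in this order (a step that is already met when the one before it is completed fails the run):
1. the cam lever is swung clear while the collar is still up (value of joint cam_lever above 1.2 rad and z of collar in the frame of fixture above 0.0465 m), for 0.1 s.
2. the keyways have dropped over the pins: the collar has sunk into the spring (z of collar in the frame of fixture below 0.0455 m), for 0.1 s.
At the end, for the whole second after the job is handed in: The collar is on the spigot, upright within 0.08 rad, its underside at most 2 mm above the stop (under 42 mm above the table), the gripper's fingers press on it with more than 2 N and keep it there, and the cam lever is still clear (above 1.1 rad) (z of collar in the frame of fixture below 0.042 m and horizontal distance between collar and fixture below 0.004 m and angle between collar's own z axis and vertical below 0.08 rad and value of joint cam_lever above 1.1 rad and contact force between the fingers and collar above 2 N); the arm keeps its last pose, push and grip.
It fails at once if the collar is lifted off its pins by more than 20 mm (z of collar in the frame of fixture above 0.071 m).
It fails at once if a bystander is disturbed (moved more than 30 mm) (distance of any of tape_roll, adapter_b0, adapter_b1, coupling_b0, lens_cleaner, torch from where it was at the start of the episode above 0.03 m).
It also fails if it takes over 54 s, if anything falls off the work surface, if the arm or the gripper's body presses on something with over 40 N, if the wrist force passes 120 N, or if a joint passes its speed limit or range.

## Robot

A 7-joint arm with a two-finger parallel gripper is mounted at the origin on a cart in front of the work surface, level with it; the furniture and walls round the work are solid. World frame = base frame: x ahead of the robot, y to its left, z up, the work surface at z = 0. Lengths are in m, angles in degrees, forces in N, time in s.
With the tool pointing down it reaches from about 0.425 to 0.875 m from the base axis. Payload 4.7 kg.
Tool frame: the origin (TCP) lies on the mounting face of the last link; the fingertips stand 182 mm ahead of it and the grasp point (between the pads) lies 164 mm ahead of it; z points along the fingers, y is the line along which they close (so a half turn about z gives the same grasp; the last joint's range is limited). The gripper opens to 87 mm and grips with 3 to 60 N. Pads are 19 mm wide; open, the fingers measure 117 mm over their backs; the gripper's body (75 mm by 190 mm) begins 51 mm behind the grasp point.
Start: joints at [-68.807, 18.392, -4.016, 83.108, 1.295, 78.541, -3.26], TCP at [0.226, 0.609, 0.405] pointing down, gripper open.
Joint ranges: [-163.93, 163.93], [-17.29, 119.83], [-79.2, 71.16], [3.27, 140.29], [-89.18, 269.18], [5.43, 117.66], [-154.24, 154.24]. Speed limits (degrees/s): [147.25, 147.25, 180, 180, 180, 180, 180].

## Interface

Orientations are given as [roll, pitch, yaw] about the fixed x, y, z axes, in that order (R = Rz(yaw) Ry(pitch) Rx(roll)).
In Python, from cell import env gives the robot as it stands.
- The arm moves only by the tool servo_tool, never from a script. Its argument "plan" is a list of rows, each an object with "xyz": the shift along the tool's x, y, z in cm, a list of three; "twist": the turn, a rotation vector about the tool's x, y, z in degrees, a list of three; "jaw": the closure, from 0 (fully open) to 1 (shut). In form: [{"xyz": [x, y, z], "twist": [wx, wy, wz], "jaw": jaw}, ...]. A call has 1 to 10 rows; each row is the pose to reach, as a shift and turn from the pose commanded when the call began, along the tool's axes at that moment; what a row does not reach only later rows make up. A row lasts 1/12 s, in which the tool goes at most 41.7 mm and 7.16 degrees, less where a joint would pass 70% of its speed; a pose out of reach is approached as far as the arm can. A call with a gripper value outside its range is refused whole. The fingers move at their own pace and stop on an object; "newtons" is the grip in N (left out, the last holds). Time passes only in rows, so rows that repeat a pose let the fingers close. It gives the time, the measured TCP pose, the force, the opening and the grip force at its end, in the units of the state.
- env.get_obs(): the state, without advancing time (a new reading comes with each control period).
- env.read_camera(name): name is "scene" or "side" or "wrist"; returns a dict with "img" (384x512x3 uint8, red, green, blue), "camera_matrix" (3x3 intrinsics, pixels), "R" (3x3) and "t" (3): a world point X has camera coordinates R X + t. Camera axes: x right, y down, z forward; pixel columns grow to the right and rows downward; lengths in m; the calibration is good to about 2 mm. The wrist camera is an equidistant fisheye: a pixel r from the principal point sees the ray r / f radians off the axis. A picture is of the moment at which its call begins. There is no depth.
- env.sign_off(): hands the job in; it is judged then, once.
The state is a dict: "time_s": time; "qpos": joint angles; "joint_velocities": joint speeds; "effort": joint torques, N m; "tool_pos": TCP position; "tool_rot": TCP orientation; "force": force on the tool from outside, world axes, zero at the start; "wrist_torque": the same for the moment, N m; "grip_width": finger opening in m; "grasp_force": force on a finger pad.
Only numpy, scipy, OpenCV 4.12 (cv2) and the standard library are available. Lean on these libraries where they do the work, as an engineer would, in place of code of your own. Each camera call takes 0.05 s, during which the arm holds its last target. There are 200 camera calls.

## Working session

There is one attempt and no reset: what is moved stays moved. The work goes in short steps, Python scripts to look and compute and a tool call to move; the robot and the scene stay as the last step left them, time stands still between calls to the robot, and variables do not carry over. Pictures are saved under pics/ and viewed, at most 10 in all, crops included, and the job is handed in when it is done.

Besides the shell and the picture viewer there is one more tool, called after "Emit:" as name(argument=value, ...) on one line, values as JSON. servo_tool: Moves the arm, as the interface text tells. Its arguments: {"type":"object","properties":{"plan":{"type":"array","items":{"type":"object","properties":{"xyz":{"type":"array","items":{"type":"number"}},"twist":{"type":"array","items":{"type":"number"}},"jaw":{"type":"number"}}}},"newtons":{"type":"number"}},"required":["plan"]}

```bash
mkdir -p pics; ls; python3 - <<'E'
from cell import env
import cv2,numpy as np
o=env.get_obs();print({k:np.round(v,3).tolist() for k,v in o.items()})
ims=[]
for n in("scene","side"):
    d=env.read_camera(n);np.savez(f"pics/{n}0.npz",**d);cv2.imwrite(f"pics/{n}0.png",cv2.resize(d["img"][:,:,::-1],(800,600)))
    print(n,d["camera_matrix"].tolist(),(-d["R"].T@d["t"]).round(3))
E
```

```text
pics
{'time_s': 0.0, 'qpos': [-68.806, 18.441, -4.015, 83.175, 1.297, 78.542, -3.258], 'joint_velocities': [0.1, -0.031, 0.047, -0.055, -0.106, 0.01, -0.088], 'effort': [0.0, -49.129, -0.404, -31.254, -0.064, 0.044, 0.0], 'tool_pos': [0.226, 0.609, 0.404], 'tool_rot': [-179.887, 0.008, 159.618], 'force': [-0.038, 0.403, -0.01], 'wrist_torque': [-0.044, -0.035, 0.002], 'grasp_force': 0.0, 'grip_width': 0.087}
scene [[431.5541174527079, 0.0, 252.20188276432805], [0.0, 431.5541174527079, 190.04018784044123], [0.0, 0.0, 1.0]] [-0.08   0.377  0.489]
side [[348.5728011299916, 0.0, 257.06203330255323], [0.0, 348.5728011299916, 189.62304282969632], [0.0, 0.0, 1.0]] [ 1.01  -0.567  0.524]
```

View pics/scene0.png

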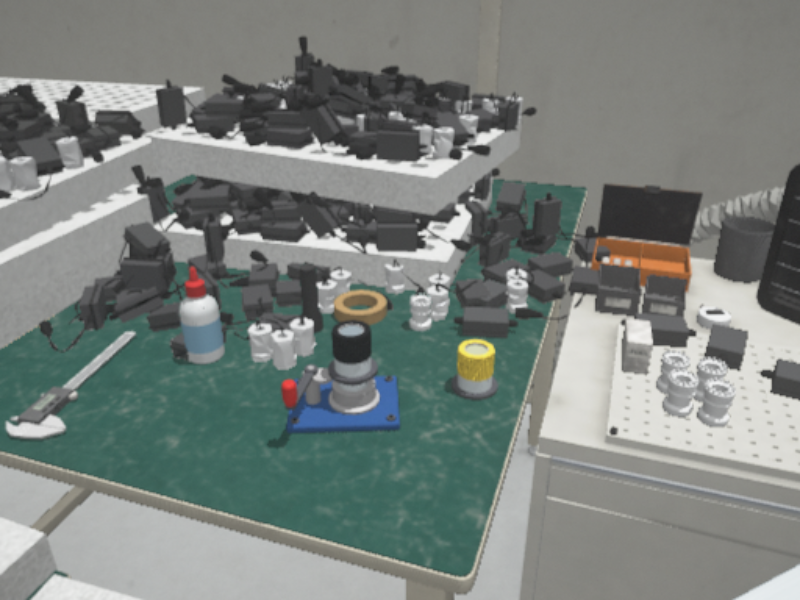

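View pics/side0.png

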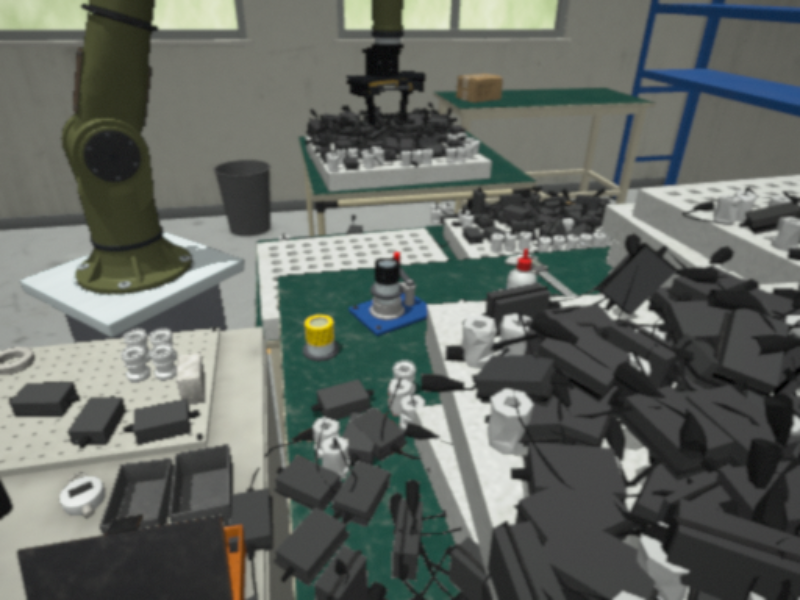

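The job's collar is the black-topped one on the blue plate: scene (352,343), side (387,272). The yellow lookalike, scene (476,367) and side (319,335), stands on the bare table and is not meant. The red knob is at scene (289,392), side (396,258). Next I measure and confirm in one crop.

```bash
cat > h.py <<'E'
import numpy as np,cv2
def ray(d,p):
    v=np.linalg.inv(d["camera_matrix"])@[p[0],p[1],1.];return -d["R"].T@d["t"],d["R"].T@v
def onz(d,p,z):
    c,v=ray(d,p);return c+v*(z-c[2])/v[2]
def proj(d,X):
    q=d["camera_matrix"]@(d["R"]@np.asarray(X)+d["t"]);return q[:2]/q[2]
def tri(d1,p1,d2,p2):
    c1,v1=ray(d1,p1);c2,v2=ray(d2,p2)
    s=np.linalg.lstsq(np.c_[v1,-v2],c2-c1,rcond=None)[0]
    a,b=c1+s[0]*v1,c2+s[1]*v2;return (a+b)/2,np.linalg.norm(a-b)
def blob(m,near,r=None):
    n,l,s,c=cv2.connectedComponentsWithStats(m.astype(np.uint8))
    i=1+np.argmin([np.hypot(*(c[k]-near))+(1e3 if s[k,4]<12 else 0) for k in range(1,n)])
    return l==i,c[i],s[i]
E
python3 - <<'E'
from h import *
D={n:dict(np.load(f"pics/{n}0.npz")) for n in("scene","side")}
S={"scene":((352,343),(289,392),(345,405)),"side":((387,272),(396,258),(388,310))}
P={}
for n,d in D.items():
    hsv=cv2.cvtColor(d["img"],cv2.COLOR_RGB2HSV);h,s,v=[hsv[...,i].astype(int) for i in range(3)]
    k=[np.array(q)/1.5625 for q in S[n]]
    bm,bc,bs=blob(v<75,k[0]) ; rm,rc,rs=blob(((h<8)|(h>172))&(s>130)&(v>80),k[1]); um,uc,us=blob((h>105)&(h<128)&(s>120),k[2])
    bb=lambda s:(s[0]+(s[2]-1)/2,s[1]+(s[3]-1)/2)
    print(n,"black",bc,bs,"red",rc,rs,"blue",uc,us)
    print(" collar z.0905",onz(d,bc,.0905).round(4),"knob z.069",onz(d,rc,.069).round(4))
    P[n]=(bc,rc)
    pts=np.array([onz(d,p,.01)[:2] for p in np.argwhere(um)[:,::-1]]).astype(np.float32)
    r=cv2.minAreaRect(pts*1000);print(" rect",r,cv2.boxPoints(r).round(0).tolist())
for i in(0,1):print(tri(D["scene"],P["scene"][i],D["side"],P["side"][i]))
c=D["scene"]["img"][190:290,170:330,::-1];cv2.imwrite("pics/crop.png",cv2.resize(c,(800,500),interpolation=cv2.INTER_CUBIC))
E
```

```text
scene black [224.74226804 220.24742268] [212 205  26  28 485] red [184.93233083 250.79699248] [181 243   9  17 133] blue [222.13227092 263.85737052] [ 184  241   72   36 1255]
 collar z.0905 [0.5366 0.1384 0.0905] knob z.069 [0.5081 0.2231 0.069 ]
 rect ((541.2084350585938, 149.1880340576172), (128.55624389648438, 105.2184829711914), 66.64213562011719) [[467.0, 111.0], [564.0, 69.0], [615.0, 187.0], [518.0, 229.0]]
side black [247.6047619  175.31428571] [238 167  20  16 210] red [253.38888889 163.55555556] [252 161   4   6  18] blue [249.50660793 202.54405286] [224 191  49  23 454]
 collar z.0905 [0.548  0.1262 0.0905] knob z.069 [0.4971 0.2342 0.069 ]
 rect ((549.0643920898438, 140.6248779296875), (129.15121459960938, 102.83534240722656), 66.85661315917969) [[476.0, 101.0], [571.0, 61.0], [622.0, 180.0], [527.0, 220.0]]
(array([0.54291591, 0.13515453, 0.08567542]), np.float64(0.0017014671656441498))
(array([0.50234646, 0.22504695, 0.0736759 ]), np.float64(0.0012018723396622264))
```

View pics/crop.png

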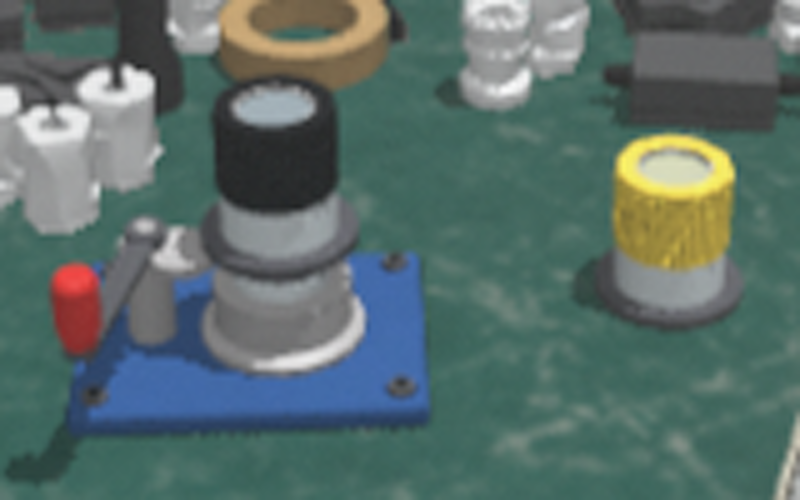

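The crop confirms the black knurled collar on the blue plate at crop (275,145), with the red knob at (78,310) and the yellow decoy at (675,215). The two views agree. I take the collar at about (0.541,0.134), fixture +y at about 66.7°, the pivot at about (0.560,0.179) and the knob at about (0.502,0.225). Next I move above the knob.

Emit:
servo_tool(plan=[{"xyz":[-4,-2.7,0],"twist":[0,0,5],"jaw":0.4},{"xyz":[-8,-5.3,0],"twist":[0,0,10],"jaw":0.4},{"xyz":[-11.5,-7.7,0],"twist":[0,0,15],"jaw":0.4},{"xyz":[-15,-10,0],"twist":[0,0,20],"jaw":0.4},{"xyz":[-18.5,-12.3,1],"twist":[0,0,25],"jaw":0.4},{"xyz":[-22,-14.7,2],"twist":[0,0,31],"jaw":0.4},{"xyz":[-25.5,-17,3],"twist":[0,0,37],"jaw":0.4},{"xyz":[-29,-19.3,4],"twist":[0,0,43],"jaw":0.4},{"xyz":[-32.5,-21.7,5],"twist":[0,0,49],"jaw":0.4},{"xyz":[-36,-24,6],"twist":[0,0,55],"jaw":0.4}], newtons=15)

```text
time_s: 0.93
tool_pos: [0.4679, 0.2749, 0.3495]
tool_rot: [-180.0, -0.0, 104.3]
force: [0.9, 0.8, 0.5]
grip_width: 0.0524
grasp_force: 0.0
```

```bash
cat >> h.py <<'E'
def fray(d,p):
    K=d["camera_matrix"];u=(np.array(p)-K[:2,2])/K[0,0];r=np.hypot(*u)
    v=np.r_[u/max(r,1e-9)*np.sin(r),np.cos(r)];return -d["R"].T@d["t"],d["R"].T@v
def fonz(d,p,z):
    c,v=fray(d,p);return c+v*(z-c[2])/v[2]
E
python3 - <<'E'
from cell import env
from h import *
d=env.read_camera("wrist");np.savez("pics/w1.npz",**d);print(env.get_obs()["tool_pos"],(-d["R"].T@d["t"]).round(3))
cv2.imwrite("pics/w1.png",cv2.resize(d["img"][:,:,::-1],(800,600)))
hsv=cv2.cvtColor(d["img"],cv2.COLOR_RGB2HSV);h,s,v=[hsv[...,i].astype(int) for i in range(3)]
n,l,st,c=cv2.connectedComponentsWithStats((((h<8)|(h>172))&(s>130)&(v>80)).astype(np.uint8))
for i in range(1,n):
    if st[i,4]>20: print("red",c[i],st[i],fonz(d,c[i],.078).round(4))
E
```

```text
[0.47274864 0.26597496 0.34762914] [0.447 0.357 0.33 ]
red [278.45488722 252.23684211] [271 241  16  22 266] [0.5066 0.2227 0.078 ]
```

View pics/w1.png

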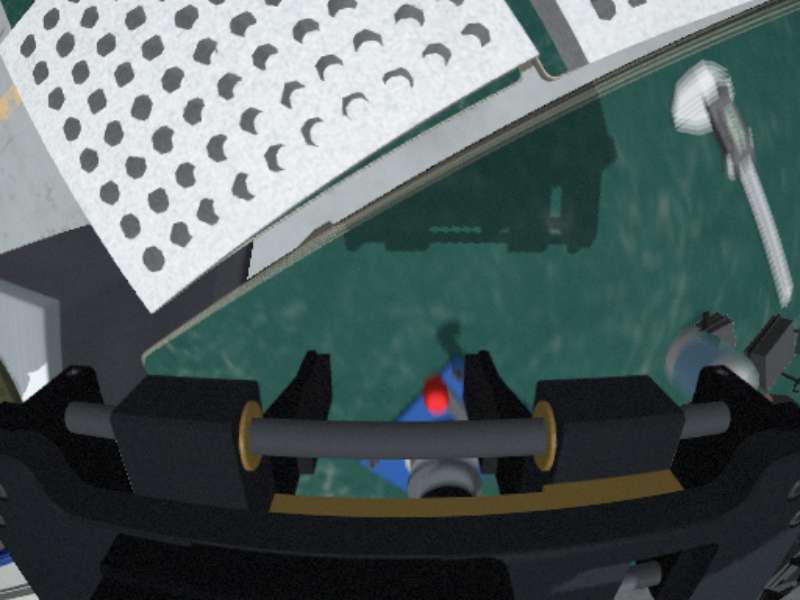

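The wrist view shows the red knob at (437,398) between the open fingers. The bottle is to the right at (705,360) and the collar below at (445,490). I check the bottle's distance before sweeping.

```bash
python3 - <<'E'
from h import *
d=dict(np.load("pics/scene0.npz"));w=dict(np.load("pics/w1.npz"))
s=1.5625
print("bottle",onz(d,(203/s,357/s),0.0),"cap",onz(d,(195/s,275/s),.13),"coupl",onz(d,(285/s,365/s),0),onz(d,(302/s,352/s),0),"torch",onz(d,(308/s,325/s),0))
print("bottle wrist",fonz(w,(705/s,360/s),.09))
pv=np.array([.560,.179]);
R=np.array([.4728,.266]);a=np.radians(104.3);tx=np.array([np.cos(a),np.sin(a)]);ty=np.array([np.sin(a),-np.cos(a)])
for k in ([.505,.2235],):
    v=np.array(k)-pv;print("r",np.hypot(*v),np.degrees(np.arctan2(v[1],v[0])),"to knob tool",(v+pv-R)@tx,(v+pv-R)@ty)
for t in range(140,59,-10):
    p=pv+.07*np.array([np.cos(np.radians(t)),np.sin(np.radians(t))]);q=p-np.array([.505,.2235]);print(t,p.round(4),(q@tx*100).round(2),(q@ty*100).round(2))
E
```

```text
bottle [7.34657450e-01 2.77545080e-01 5.55111512e-17] cap [0.7165605  0.27355029 0.13      ] coupl [6.66012413e-01 1.83522067e-01 5.55111512e-17] [0.68713531 0.1526388  0.        ] torch [0.75484417 0.12039238 0.        ]
bottle wrist [0.68146104 0.29038741 0.09      ]
r 0.07074779148496443 141.02399308231963 to knob tool -0.04913653679446429 0.020704848510584628
140 [0.5064 0.224 ] 0.01 0.15
130 [0.515  0.2326] 0.64 1.19
120 [0.525  0.2396] 1.07 2.34
110 [0.5361 0.2448] 1.29 3.54
100 [0.5478 0.2479] 1.31 4.76
90 [0.56  0.249] 1.11 5.96
80 [0.5722 0.2479] 0.71 7.11
70 [0.5839 0.2448] 0.11 8.18
60 [0.595  0.2396] -0.66 9.12
```

Emit:
servo_tool(plan=[{"xyz":[-2,0.8,0],"twist":[0,0,0],"jaw":0.4},{"xyz":[-4,1.6,1],"twist":[0,0,0],"jaw":0.4},{"xyz":[-4,1.6,3],"twist":[0,0,0],"jaw":0.4},{"xyz":[-4,1.6,5],"twist":[0,0,0],"jaw":0.4},{"xyz":[-4,1.6,6],"twist":[0,0,0],"jaw":0.4},{"xyz":[-4,1.6,6.5],"twist":[0,0,0],"jaw":0.4},{"xyz":[-4,1.6,6.5],"twist":[0,0,0],"jaw":0.4},{"xyz":[-4,1.6,6.5],"twist":[0,0,0],"jaw":0.4}])

```text
time_s: 1.65
tool_pos: [0.4929, 0.2427, 0.2855]
tool_rot: [180.0, -0.0, 104.7]
force: [-1.0, -0.0, 0.6]
grip_width: 0.0523
grasp_force: 0.0
```

```bash
python3 - <<'E'
from cell import env
from h import *
o=env.get_obs();print(o["tool_pos"],o["tool_rot"])
d=env.read_camera("wrist");np.savez("pics/w2.npz",**d)
cv2.imwrite("pics/w2.png",d["img"][:,:,::-1])
hsv=cv2.cvtColor(d["img"],cv2.COLOR_RGB2HSV);h,s,v=[hsv[...,i].astype(int) for i in range(3)]
n,l,st,c=cv2.connectedComponentsWithStats((((h<8)|(h>172))&(s>130)&(v>80)).astype(np.uint8))
for i in range(1,n):
    if st[i,4]>20: print("red",c[i],st[i],fonz(d,c[i],.073).round(4),fonz(d,c[i],.08).round(4))
E
```

```text
[0.49289858 0.24265522 0.28550893] [ 1.79969497e+02 -8.87039778e-03  1.04662379e+02]
red [263.82771536 248.15543071] [254 233  21  31 534] [0.5066 0.2228 0.073 ] [0.5053 0.2265 0.08  ]
red [509.5625  254.53125] [507 250   5  10  32] [0.7654 0.2636 0.073 ] [0.7548 0.2659 0.08  ]
```

View pics/w2.png

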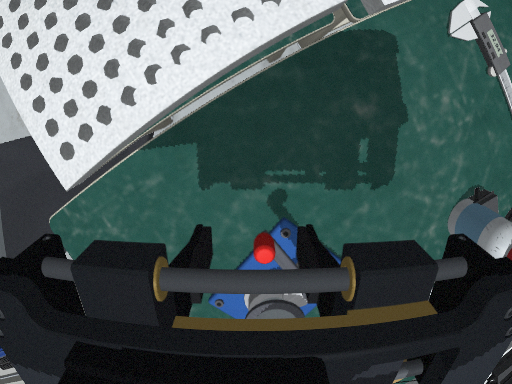

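The wrist view shows the knob at (264,248) between the fingers, at about (0.506,0.224). Shift −2.1, +0.8, down 4.5, then pinch.

Emit:
servo_tool(plan=[{"xyz":[-1.2,0.5,0],"twist":[0,0,0],"jaw":0.4},{"xyz":[-2.1,0.8,1.5],"twist":[0,0,0],"jaw":0.4},{"xyz":[-2.1,0.8,3],"twist":[0,0,0],"jaw":0.4},{"xyz":[-2.1,0.8,4.5],"twist":[0,0,0],"jaw":0.4},{"xyz":[-2.1,0.8,4.5],"twist":[0,0,0],"jaw":0.6},{"xyz":[-2.1,0.8,4.5],"twist":[0,0,0],"jaw":0.7},{"xyz":[-2.1,0.8,4.5],"twist":[0,0,0],"jaw":0.9},{"xyz":[-2.1,0.8,4.5],"twist":[0,0,0],"jaw":1},{"xyz":[-2.1,0.8,4.5],"twist":[0,0,0],"jaw":1},{"xyz":[-2.1,0.8,4.5],"twist":[0,0,0],"jaw":1}], newtons=8)

```text
time_s: 2.53
tool_pos: [0.5062, 0.2241, 0.2409]
tool_rot: [179.9, -0.0, 104.6]
force: [-0.2, -0.2, -0.1]
grip_width: 0.0199
grasp_force: 0.0
```

Emit:
servo_tool(plan=[{"xyz":[0,0,0],"twist":[0,0,0],"jaw":1},{"xyz":[0,0,0],"twist":[0,0,0],"jaw":1},{"xyz":[0,0,0],"twist":[0,0,0],"jaw":1},{"xyz":[0,0,0],"twist":[0,0,0],"jaw":1}])

```text
time_s: 2.87
tool_pos: [0.5059, 0.2241, 0.2405]
tool_rot: [180.0, -0.0, 104.6]
force: [-2.2, 0.8, 5.5]
grip_width: 0.0155
grasp_force: 8.0
```

Emit:
servo_tool(plan=[{"xyz":[0.3,0.5,0],"twist":[0,0,3],"jaw":1},{"xyz":[0.6,1.1,0],"twist":[0,0,6],"jaw":1},{"xyz":[0.85,1.7,0],"twist":[0,0,10],"jaw":1},{"xyz":[1.05,2.25,0],"twist":[0,0,14],"jaw":1},{"xyz":[1.2,2.9,0],"twist":[0,0,18],"jaw":1},{"xyz":[1.3,3.5,0],"twist":[0,0,22],"jaw":1},{"xyz":[1.3,3.5,0],"twist":[0,0,22],"jaw":1}])

```text
time_s: 3.45
tool_pos: [0.5368, 0.2468, 0.2403]
tool_rot: [180.0, -0.1, 82.6]
force: [-1.7, 3.0, 3.6]
grip_width: 0.0157
grasp_force: 8.0
```

Emit:
servo_tool(plan=[{"xyz":[0.15,0.55,0],"twist":[0,0,3],"jaw":1},{"xyz":[0.26,1.1,0],"twist":[0,0,6],"jaw":1},{"xyz":[0.4,1.7,0],"twist":[0,0,9],"jaw":1},{"xyz":[0.52,2.3,0],"twist":[0,0,13],"jaw":1},{"xyz":[0.56,2.9,0],"twist":[0,0,17],"jaw":1},{"xyz":[0.57,3.5,0],"twist":[0,0,21],"jaw":1},{"xyz":[0.51,4.1,0],"twist":[0,0,25],"jaw":1},{"xyz":[0.46,4.4,0],"twist":[0,0,27],"jaw":1},{"xyz":[0.46,4.4,0],"twist":[0,0,27],"jaw":1}])

```text
time_s: 4.2
tool_pos: [0.5811, 0.2466, 0.2404]
tool_rot: [-180.0, -0.3, 55.7]
force: [1.2, 6.2, 0.9]
grip_width: 0.0157
grasp_force: 8.0
```

Emit:
servo_tool(plan=[{"xyz":[0,0,0],"twist":[0,0,0],"jaw":0.8},{"xyz":[0,0,0],"twist":[0,0,0],"jaw":0.6},{"xyz":[0,0,0],"twist":[0,0,0],"jaw":0.5},{"xyz":[0,0,0],"twist":[0,0,0],"jaw":0.5},{"xyz":[0,0,-2],"twist":[0,0,0],"jaw":0.4},{"xyz":[0,0,-5],"twist":[0,0,0],"jaw":0.2},{"xyz":[0,0,-8],"twist":[0,0,0],"jaw":0},{"xyz":[0,0,-10],"twist":[0,0,0],"jaw":0},{"xyz":[0,0,-10],"twist":[0,0,0],"jaw":0},{"xyz":[0,0,-10],"twist":[0,0,0],"jaw":0}])

```text
time_s: 5.03
tool_pos: [0.5812, 0.2436, 0.3413]
tool_rot: [179.9, -0.1, 55.6]
force: [-0.3, 0.2, -0.9]
grip_width: 0.0696
grasp_force: 0.0
```

```bash
python3 - <<'E'
from cell import env
from h import *
o=env.get_obs();print(o["tool_pos"],o["tool_rot"],o["qpos"].round(1) if hasattr(o["qpos"],"round") else o["qpos"])
d=env.read_camera("wrist");np.savez("pics/w3.npz",**d)
s=env.read_camera("scene");np.savez("pics/scene3.npz",**s)
a=cv2.resize(s["img"][190:290,170:330,::-1],(512,320),interpolation=cv2.INTER_CUBIC)
cv2.imwrite("pics/w3.png",cv2.resize(np.vstack([d["img"][150:,:,::-1],a]),(512,554)))
hsv=cv2.cvtColor(d["img"],cv2.COLOR_RGB2HSV);h,s_,v=[hsv[...,i].astype(int) for i in range(3)]
n,l,st,c=cv2.connectedComponentsWithStats((((h<8)|(h>172))&(s_>130)&(v>80)).astype(np.uint8))
for i in range(1,n):
    if st[i,4]>20:
        k=fonz(d,c[i],.075);u=k[:2]-[.56,.179];print("red",k.round(4),np.hypot(*u),"lever rad",np.radians(156.7)-np.arctan2(u[1],u[0]))
E
```

```text
[0.58116171 0.24357124 0.34132846] [ 1.79920214e+02 -1.26715920e-01  5.55914918e+01] [-46.6  19.   26.6  91.9  -8.9  71.  -52.8]
red [0.7552 0.2647 0.075 ] 0.2131776773924026 lever rad 2.3214024156656268
red [0.5818 0.2471 0.075 ] 0.07149745553119333 lever rad 1.4744756264176542
```

View pics/w3.png

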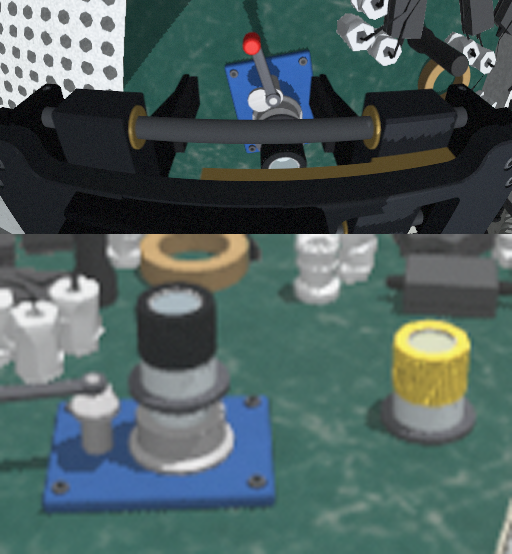

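The lever is at about 1.47 rad, clear, with the knob at (251,44). The collar is still up at (177,330) in the lower inset. I move above it while turning back 50° to save wrist range.

Emit:
servo_tool(plan=[{"xyz":[-1.2,0.3,0],"twist":[0,0,-5],"jaw":0},{"xyz":[-2.5,0.6,0],"twist":[0,0,-10],"jaw":0},{"xyz":[-4,1,0],"twist":[0,0,-15],"jaw":0},{"xyz":[-5.5,1.4,0],"twist":[0,0,-20],"jaw":0},{"xyz":[-7,1.8,0],"twist":[0,0,-26],"jaw":0},{"xyz":[-8.5,2.2,0],"twist":[0,0,-32],"jaw":0},{"xyz":[-10,2.6,0],"twist":[0,0,-38],"jaw":0},{"xyz":[-11.3,2.9,0],"twist":[0,0,-44],"jaw":0},{"xyz":[-11.3,2.9,0],"twist":[0,0,-50],"jaw":0},{"xyz":[-11.3,2.9,0],"twist":[0,0,-50],"jaw":0}])

```text
time_s: 5.97
tool_pos: [0.5401, 0.1333, 0.3384]
tool_rot: [-179.8, 0.0, 105.7]
force: [0.7, -0.1, -1.0]
grip_width: 0.087
grasp_force: 0.0
```

```bash
python3 - <<'E'
from cell import env
from h import *
env.read_camera("wrist")
d=env.read_camera("wrist");np.savez("pics/w4.npz",**d)
o=env.get_obs();print(o["tool_pos"],o["tool_rot"],o["qpos"])
cv2.imwrite("pics/w4.png",d["img"][:,:,::-1])
K=d["camera_matrix"]
def fproj(X):
    q=d["R"]@np.array(X)+d["t"];th=np.arctan2(np.hypot(q[0],q[1]),q[2]);return K[:2,2]+K[0,0]*th*q[:2]/np.hypot(q[0],q[1])
for c in ([.541,.134],):
  print(fproj([*c,.107]));
  for h_,r in((.107,.022),(.051,.029)): print(h_,[fproj([c[0]+r*np.cos(t),c[1]+r*np.sin(t),h_]).round(1).tolist() for t in np.radians([15,105,195,285])])
E
```

```text
[0.54047782 0.13468026 0.33883691] [-1.79890534e+02  2.39646283e-03  1.05457809e+02] [-37.86745685   9.79048383  23.50411106 102.29901536  -4.165194
  68.86962383   2.29983248]
[254.43418582 210.70007927]
0.107 [[282.9, 210.9], [254.7, 183.3], [225.9, 210.4], [254.2, 236.2]]
0.051 [[284.9, 188.9], [254.7, 158.7], [224.0, 188.4], [254.2, 216.9]]
```

View pics/w4.png

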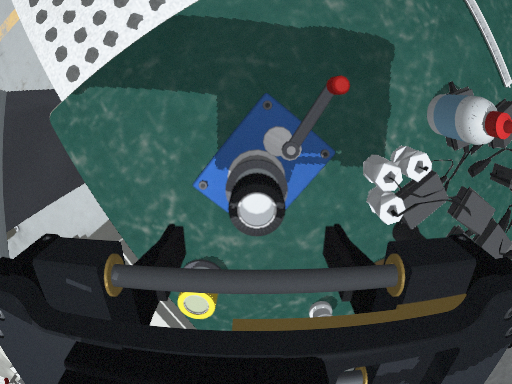

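The collar rim is centred near (257,208), between the fingers. I refine the centre by mask.

```bash
python3 - <<'E'
from h import *
d=dict(np.load("pics/w4.npz"))
g=cv2.cvtColor(d["img"],cv2.COLOR_RGB2GRAY)
m,c,s=blob((g<60)[150:245,200:310],(57,80));print(s,s[0]+200,s[1]+150)
y=np.arange(205,228)-150
L=[np.flatnonzero(m[r])[[0,-1]]+200 for r in y];L=np.array(L);print(L[::4].tolist())
w=cv2.connectedComponentsWithStats(((g>150).astype(np.uint8))[190:232,235:280])
print("window",[(x[4],(c+[235,190]).round(1),fonz(d,c+[235,190],.104).round(4)) for x,c in zip(w[2],w[3])][1:4])
r=max(L,key=lambda a:a[1]-a[0]);print(r,fonz(d,((r[0]+r[1])/2,210),.107))
E
```

```text
[56 76 16 10 42] 256 226Traceback (most recent call last):
  File "<stdin>", line 6, in <module>
IndexError: index 0 is out of bounds for axis 0 with size 0
```

```bash
python3 - <<'E'
from h import *
d=dict(np.load("pics/w4.npz"))
g=cv2.cvtColor(d["img"],cv2.COLOR_RGB2GRAY)
for r in (204,210,216):print(r,g[r,222:292:2].tolist())
m,c,s=blob((g>110)[190:232,235:280],(22,18));p=np.array([s[0]+(s[2]-1)/2+235,s[1]+(s[3]-1)/2+190]);print(s,p,fonz(d,p,.105))
E
```

```text
204 [111, 112, 112, 77, 66, 79, 74, 69, 174, 220, 212, 237, 238, 238, 238, 237, 237, 238, 237, 237, 239, 238, 238, 238, 225, 190, 217, 80, 74, 67, 62, 48, 100, 95, 86]
210 [75, 81, 105, 77, 31, 29, 27, 28, 131, 181, 179, 180, 195, 230, 238, 237, 238, 238, 239, 237, 237, 234, 209, 178, 180, 182, 145, 92, 27, 27, 35, 31, 78, 87, 85]
216 [78, 72, 76, 70, 29, 46, 48, 45, 90, 138, 181, 180, 178, 182, 180, 180, 181, 183, 178, 181, 182, 180, 178, 182, 178, 149, 177, 29, 27, 25, 37, 71, 82, 79, 79]
[   3    3   38   36 1094] [256.5 210.5] [0.54271599 0.13381552 0.105     ]
```

Emit:
servo_tool(plan=[{"xyz":[-0.1,0.2,1],"twist":[0,0,0],"jaw":0},{"xyz":[-0.1,0.2,3],"twist":[0,0,0],"jaw":0},{"xyz":[-0.1,0.2,5],"twist":[0,0,0],"jaw":0},{"xyz":[-0.1,0.2,7],"twist":[0,0,0],"jaw":0},{"xyz":[-0.1,0.2,8.2],"twist":[0,0,0],"jaw":0},{"xyz":[-0.1,0.2,8.2],"twist":[0,0,0],"jaw":0.2},{"xyz":[-0.1,0.2,8.2],"twist":[0,0,0],"jaw":0.35},{"xyz":[-0.1,0.2,8.2],"twist":[0,0,0],"jaw":0.45},{"xyz":[-0.1,0.2,8.2],"twist":[0,0,0],"jaw":0.8},{"xyz":[-0.1,0.2,8.2],"twist":[0,0,0],"jaw":1}], newtons=25)

```text
time_s: 6.9
tool_pos: [0.5436, 0.1342, 0.2593]
tool_rot: [179.9, -0.0, 105.6]
force: [-0.2, 0.0, 1.3]
grip_width: 0.0616
grasp_force: 0.0
```

Emit:
servo_tool(plan=[{"xyz":[0,0,0],"twist":[0,0,0],"jaw":1},{"xyz":[0,0,0],"twist":[0,0,0],"jaw":1},{"xyz":[0,0,0],"twist":[0,0,0],"jaw":1}])

```text
time_s: 7.15
tool_pos: [0.5429, 0.1341, 0.2585]
tool_rot: [-180.0, -0.0, 105.6]
force: [-0.6, -0.6, 2.8]
grip_width: 0.0436
grasp_force: 25.0
```

Emit:
servo_tool(plan=[{"xyz":[0,0,0.1],"twist":[0,0,0],"jaw":1},{"xyz":[0,0,0.3],"twist":[0,0,0],"jaw":1},{"xyz":[0,0,0.3],"twist":[0,0,0],"jaw":1},{"xyz":[0,0,0.3],"twist":[0,0,0],"jaw":1}])

```text
time_s: 7.48
tool_pos: [0.5431, 0.1339, 0.2581]
tool_rot: [-180.0, -0.1, 105.6]
force: [-8.3, -1.3, 19.7]
grip_width: 0.0438
grasp_force: 25.0
```

Emit:
servo_tool(plan=[{"xyz":[0,0,-0.15],"twist":[0,0,0],"jaw":1},{"xyz":[0,0,-0.15],"twist":[0,0,4],"jaw":1},{"xyz":[0,0,-0.15],"twist":[0,0,7],"jaw":1},{"xyz":[0,0,-0.15],"twist":[0,0,10],"jaw":1},{"xyz":[0,0,-0.15],"twist":[0,0,13],"jaw":1},{"xyz":[0,0,-0.15],"twist":[0,0,16],"jaw":1},{"xyz":[0,0,-0.15],"twist":[0,0,18],"jaw":1},{"xyz":[0,0,-0.15],"twist":[0,0,20],"jaw":1}])

```text
time_s: 8.15
tool_pos: [0.543, 0.1337, 0.2582]
tool_rot: [-180.0, 0.0, 85.5]
force: [-5.2, -2.2, 12.1]
grip_width: 0.0437
grasp_force: 25.0
```

Emit:
servo_tool(plan=[{"xyz":[0,0,0],"twist":[0,0,2],"jaw":1},{"xyz":[0,0,0],"twist":[0,0,4],"jaw":1},{"xyz":[0,0,0],"twist":[0,0,6],"jaw":1},{"xyz":[0,0,0],"twist":[0,0,8],"jaw":1},{"xyz":[0,0,0],"twist":[0,0,8],"jaw":1}])

```text
time_s: 8.57
tool_pos: [0.5428, 0.1335, 0.2576]
tool_rot: [-179.9, 0.0, 77.5]
force: [-4.1, -1.9, 7.8]
grip_width: 0.0436
grasp_force: 25.0
```

Emit:
servo_tool(plan=[{"xyz":[0,0,0],"twist":[0,0,2],"jaw":1},{"xyz":[0,0,0],"twist":[0,0,4],"jaw":1},{"xyz":[0,0,0],"twist":[0,0,6],"jaw":1},{"xyz":[0,0,0],"twist":[0,0,8],"jaw":1},{"xyz":[0,0,0],"twist":[0,0,8],"jaw":1}])

```text
time_s: 8.98
tool_pos: [0.5427, 0.1339, 0.2564]
tool_rot: [-180.0, 0.0, 69.6]
force: [-1.7, 0.9, 0.1]
grip_width: 0.0439
grasp_force: 25.0
```

It dropped: z fell and the force vanished after about 36° of turn. Now I push down.

Emit:
servo_tool(plan=[{"xyz":[0,0,0.15],"twist":[0,0,0],"jaw":1},{"xyz":[0,0,0.3],"twist":[0,0,0],"jaw":1},{"xyz":[0,0,0.45],"twist":[0,0,0],"jaw":1},{"xyz":[0,0,0.6],"twist":[0,0,0],"jaw":1},{"xyz":[0,0,0.6],"twist":[0,0,0],"jaw":1}], newtons=40)

```text
time_s: 9.4
tool_pos: [0.5426, 0.1339, 0.2505]
tool_rot: [-179.9, 0.0, 69.6]
force: [-3.4, -1.8, 3.3]
grip_width: 0.0434
grasp_force: 40.0
```

Emit:
servo_tool(plan=[{"xyz":[0,0,0.15],"twist":[0,0,0],"jaw":1},{"xyz":[0,0,0.3],"twist":[0,0,0],"jaw":1},{"xyz":[0,0,0.45],"twist":[0,0,0],"jaw":1},{"xyz":[0,0,0.6],"twist":[0,0,0],"jaw":1},{"xyz":[0,0,0.6],"twist":[0,0,0],"jaw":1},{"xyz":[0,0,0.6],"twist":[0,0,0],"jaw":1}])

```text
time_s: 9.9
tool_pos: [0.5429, 0.1337, 0.2475]
tool_rot: [-179.9, -0.0, 69.6]
force: [-11.4, -3.9, 24.4]
grip_width: 0.0437
grasp_force: 40.0
```

The force rose to 24 N at a drop of about 10.7 mm, which fits the stop. I check with one picture.

```bash
python3 - <<'E'
from cell import env
from h import *
s=env.read_camera("scene");b=np.load("pics/scene0.npz")["img"]
c=[cv2.resize(i[200:280,170:270,::-1],(400,320),interpolation=cv2.INTER_CUBIC) for i in (b,s["img"])]
cv2.imwrite("pics/end.png",np.hstack(c));o=env.get_obs();print(o["tool_pos"],o["force"],o["grasp_force"])
for z in(.051,.045,.042,.040): print(z,((proj(s,[.5427,.134,z])-[170,200])*4).round(1), "base top rim", ((proj(s,[.5427,.134,z+.005])-[170,200])*4).round(1))
E
```

```text
[0.54283932 0.13366118 0.2474308 ] [-11.36484929  -3.4293533   24.10822699] 40.00563871486662
0.051 [225.8 146.3] base top rim [225.4 137.1]
0.045 [226.2 157.2] base top rim [225.9 148.1]
0.042 [226.5 162.6] base top rim [226.1 153.6]
0.04 [226.6 166.2] base top rim [226.2 157.2]
```

View pics/end.png

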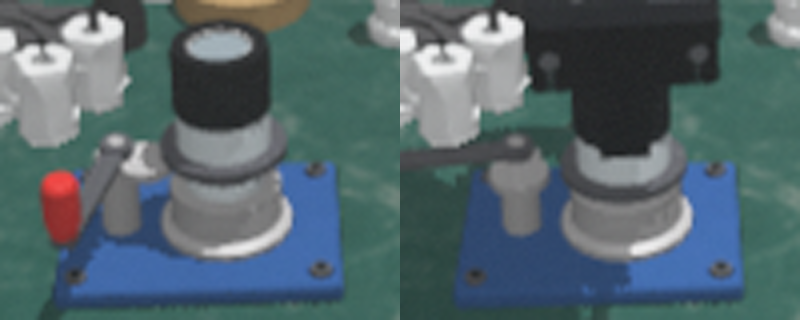

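On the right, the flange's lower edge moved from row 183 to about 202. That is about 19 px, and 20 px is expected for 11 mm, so the collar is home. The lever points clear to the left.

```bash
python3 -c "
from cell import env
print(env.sign_off())"
```

```text
the job is handed in; nothing more can be done
None
```

I handed the job in at about 10 s of the 54 s allowed: the cam lever is clear at about 1.47 rad, and the collar dropped over its pins after about 36° of clockwise turn. The gripper still holds it home at 40 N grip and about 24 N down; the hand-in returned no verdict.

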